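Sieve the small grinding balls from the large

ROBOT

A 6-joint arm with a two-finger parallel gripper is mounted at the origin on a cart in front of the work surface, level with it; the furniture and walls round the work are solid. World frame = base frame: x ahead of the robot, y to its left, z up, the work surface at z = 0. Lengths are in m, angles in rad, forces in N, time in s.
With the tool pointing down it reaches from about 0.25 to 0.775 m from the base axis. Payload 4 kg.
Tool frame: the origin (TCP) lies on the centre line of the jaws, within the pads' length; the fingertips stand 8 mm ahead of it and the grasp point (between the pads) lies 11 mm behind it; z points along the fingers, y is the direction in which the jaws open and shut (so a half turn about z gives the same grasp; the last joint's range is limited). The gripper opens to 94 mm and grips with 3 to 60 N. Pads are 16 mm wide; open, the fingers measure 119 mm over their backs; the gripper's body (75 mm by 177 mm) begins 78 mm behind the grasp point.
Start: joints at [1.124, 0.087, 1.371, -0, 1.684, -0.103], TCP at [0.185, 0.518, 0.214] pointing down, gripper open.
Joint ranges: [-3.1, 3.1], [-0.76, 2.03], [0.27, 2.55], [-1.08, 4.22], [0.17, 2.65], [-2.57, 2.57]. Speed limits (rad/s): [2.79, 2.79, 3.14, 3.14, 3.14, 3.14].

INTERFACE

Orientations are given as [roll, pitch, yaw] about the fixed x, y, z axes, in that order (R = Rz(yaw) Ry(pitch) Rx(roll)).
In Python, from bench import * gives the robot as it stands.
- The arm moves only by the tool step_arm, never from a script. Its argument "steps" is a list of rows, each an object of numbers: "jaw": the opening, from 0 (shut) to 1 (fully open); "tx", "ty", "tz": the shift along the tool's x, y, z in m; "ax", "ay", "az": the turn, a rotation vector about the tool's x, y, z in rad. In form: [{"jaw": .., "tx": .., "ty": .., "tz": .., "ax": .., "ay": .., "az": ..}, ...]. A call has 1 to 8 rows; each row is the pose to reach, as a shift and turn from the pose measured when the call began, along the tool's axes at that moment; what a row does not reach only later rows make up. A row lasts 1/10 s, in which the tool goes at most 50 mm and 8.59 degrees, less where a joint would pass 70% of its speed; a pose out of reach is approached as far as the arm can. A call with a gripper value outside its range is refused whole. The fingers move at their own pace and stop on an object; the grip force is fixed at half the most. Time passes only in rows, so rows that repeat a pose let the fingers close. It gives the time, the measured TCP pose, the force and the opening at its end, in the units of the state.
- get_obs(): the state, without advancing time (a new reading comes with each control period).
- snapshot(name): name is "side" or "top"; returns (picture, depth): 400x640x3 uint8, red, green, blue; 400x640 float32, m along the optical axis (not along the pixel's ray), 0 where there is no reading.
- camera_model(name): a dict with "intrinsics" (3x3 intrinsics, pixels), "origin" and "orientation" of the camera in the world. Camera axes: x right, y down, z forward; pixel columns grow to the right and rows downward; lengths in m; the calibration is good to about 2 mm. A picture is of the moment at which its call begins. camera_model takes no time and is no camera call.
- close_job(): hands the job in, once; it reports no verdict.
Trained networks look in the newest picture that a camera, given by its name, has taken for a name from the list of things; names that differ only in an ending like _2 or _b are one class to them, and where a whole thing is asked for, a point or a joint stands for the part that bears it (a point fixed in the world has none). Each returns a list of dicts, best first, with "confidence" (0 to 1); they miss things now and then, are a little off and sometimes report something else, mostly with a low value. They report only what shows in the picture. A call takes as long as a camera call.
- silhouettes(camera, query): "pixels" (400x640 bool, what is visible of it) and "rect" ([left, top, right, bottom] in pixels, round what is visible of it).
The state is a dict: "time": time; "joint_positions": joint angles; "qvel": joint speeds; "joint_torque": joint torques, N m; "tool_pos": TCP position; "ee_rot": TCP orientation; "wrist_force": force on the tool from outside, world axes, zero at the start; "wrist_torque": the same for the moment, N m; "width": finger opening in m.
Only numpy, scipy, OpenCV 4.12 (cv2) and the standard library are available. Lean on these libraries where they do the work, as an engineer would, in place of code of your own. Each camera call takes 0.05 s, during which the arm holds its last target. There are 200 camera calls.

TASK

Take the sieve by its handle and shake it side to side along its rails, from buffer to buffer but without hard knocks or pressing down, until every small ball has dropped through into the catch pan; keep it down on the rails as long as small balls are in it. Then lift it off with all the large balls still in it, set it gently into the drip tray, sitting flat on the tray's floor, and let go. Leave the things standing around alone.

Things in the scene. Friction and masses are not known exactly. Their poses are not given: they have to be found in the camera images.
- sieve_handle (a point): Centre of the sieve's black handle grip, a level bar over the sieve's middle, 64 mm above the sieve's underside. The grip runs 80 mm along the sieve's x, is 18 mm wide (along y) and 16 mm high; thin straps hold it at both ends. Sieve and handle weigh about 0.4 kg.
- sieve_base (a point): Centre of the sieve's underside, z up. The sieve is a steel box, 116 mm (its x) by 138 mm (its y), walls 34 mm high and 4 mm thick. Floor, top 8 mm above the underside, with four slots along x, 19 mm wide, centred at y = -50, -3, 24 and 50 mm; between the first two a blank plate, y = -41 to -13 mm, on which the small balls lie at first. The large ones lie in the third slot.
- frame: Screening frame, fixed: a steel catch pan 128 mm (its x) by 290 mm (its y), open above, floor 7 mm above the worktop. The tops of its two long walls are level rails along y; the sieve slides on them (friction 2 to 5 N) between flanges 12 mm high that leave 2.5 mm play either side. Origin: centre of the underside, at worktop height.
- rail_middle (a point): Point midway between the rails and their ends, at rail height, 39 mm above the worktop; axes as the frame's. At the start the sieve's base is within 2 mm of it and its axes along the frame's. A small ball stays put in the sieve in slow moves and rolls in brisk ones (0.2 m/s or so), half of the sieve's way or more, backwards: it takes a brisk stroke over most of the travel to bring it from the middle of the blank plate over an edge.
- stop_height (a point): On the frame's middle axis, at the height (63 mm) of the stops: an aluminium stop frame with a cross bar over either end of the pan, each with a rubber buffer. The sieve can travel 50 mm along y from buffer to buffer, but the stops are clamped with the middle of that travel up to 23 mm off this point, either way. A buffer yields 2 mm at 15 N, then is hard.
- tray: White drip tray, fixed. The sieve fits into it with 2 mm play all round, its x and y along the tray's: inside 120 mm (x) by 142 mm (y), floor 6 mm above the worktop, rim upright to 14 mm and then flared outwards at 45 degrees to about 21 mm. Origin: centre of the underside, at worktop height.
- tray_floor (a point): Centre of the drip tray's inner floor, where the sieve's base comes to lie; axes as the tray's.
- small_1_center (a point): Centre of a small steel ball, 15 mm across, 14 g; it falls through the slots.
- small_2_center (a point): Centre of a small steel ball, 15 mm across, 14 g; it falls through the slots.
- small_3_center (a point): Centre of a small steel ball, 15 mm across, 14 g; it falls through the slots.
- small_4_center (a point): Centre of a small steel ball, 15 mm across, 14 g; it falls through the slots.
- small_5_center (a point): Centre of a small steel ball, 15 mm across, 14 g; it falls through the slots.
- small_6_center (a point): Centre of a small steel ball, 15 mm across, 14 g; it falls through the slots.
- large_1_center (a point): Centre of a large steel ball, 25 mm across, 64 g; it cannot pass the slots, and sits in one as in a groove.
- large_2_center (a point): Centre of a large steel ball, 25 mm across, 64 g; it cannot pass the slots, and sits in one as in a groove.
- large_3_center (a point): Centre of a large steel ball, 25 mm across, 64 g; it cannot pass the slots, and sits in one as in a groove.
- vial: Bystander: plastic vial with snap cap, 36 mm across, 90 mm high; origin at its underside.
- amber_bottle: Bystander: amber bottle with black cap, 34 mm across, 92 mm high; origin at its underside.
- tape_roll: Bystander: roll of paper tape lying flat, 53 mm across, 13 mm high; origin at its underside.
- adapter: Bystander: white moulded funnel, 45 mm across and high; origin at its underside.

How it is judged:
By the outcome, as a careful person would: the job done as asked, in the order asked, and still so for the second after the job is handed in, with the robot touching nothing.
It also fails if it takes over 51 s, if anything falls off the work surface, if the arm or the gripper's body presses on something with over 40 N, if the wrist force passes 120 N, or if a joint passes its speed limit or range.

## Working session

There is one attempt and no reset: what is moved stays moved. The work goes in short steps, Python scripts to look and compute and a tool call to move; the robot and the scene stay as the last step left them, time stands still between calls to the robot, and variables do not carry over. Pictures are saved under pics/ and viewed, about 8 in all and at most 12, crops included, and the job is handed in when it is done.

Besides the shell and the picture viewer there is one more tool, called as name(argument=value, ...) on one line, values as JSON. step_arm: Moves the arm, as the interface text tells. Its arguments: {"type":"object","properties":{"steps":{"type":"array"}},"required":["steps"]}

```bash
mkdir -p pics
cat > h.py <<'E'
from bench import *
import numpy as np, cv2
from scipy.spatial.transform import Rotation as R
def cam(n):
    m=camera_model(n); o=np.array(m["orientation"]); 
    Rm=o if o.shape==(3,3) else R.from_euler('xyz',o).as_matrix()
    return np.array(m["intrinsics"]),np.array(m["origin"]),Rm
def cloud(n,d):
    K,o,Rm=cam(n); v,u=np.mgrid[:d.shape[0],:d.shape[1]]
    p=np.stack([(u-K[0,2])/K[0,0]*d,(v-K[1,2])/K[1,1]*d,d],-1)
    return p@Rm.T+o
def proj(n,P):
    K,o,Rm=cam(n); q=(np.atleast_2d(P)-o)@Rm; q=q@K.T; return q[:,:2]/q[:,2:]
def at_z(n,uv,z):
    K,o,Rm=cam(n); uv=np.atleast_2d(uv); r=np.c_[(uv-K[:2,2])/[K[0,0],K[1,1]],np.ones(len(uv))]@Rm.T
    return o+r*((z-o[2])/r[:,2])[:,None]
E
python3 - <<'E'
from h import *
print(get_obs())
for n in("top","side"):
    p,d=snapshot(n); print(n,camera_model(n)); cv2.imwrite(f"pics/{n}0.png",p[...,::-1]); np.savez(f"{n}0.npz",p=p,d=d)
    P=cloud(n,d)
    for q in("sieve_handle","sieve_base","frame","tray","small_1_center","large_1_center","vial","amber_bottle","tape_roll","adapter"):
        for s in silhouettes(n,q)[:8]:
            m=s["pixels"]&(d>0)
            print(q,round(s["confidence"],2),s["rect"],m.sum(),np.round(np.median(P[m],0),3) if m.any() else '')
E
```

```text
{'time': 0.0, 'joint_positions': array([ 1.12388469e+00,  8.79261964e-02,  1.37220707e+00,  1.12744749e-05,
        1.68364774e+00, -1.03108932e-01]), 'qvel': array([-5.79070317e-04, -5.22386558e-04, -1.10427957e-03,  5.28449190e-04,
        6.50501480e-04, -7.01722106e-05]), 'joint_torque': array([ 4.17480060e-04, -3.40174413e+01, -3.02433729e+01,  7.17628794e-02,
        3.28706007e-02, -1.60812201e-04]), 'tool_pos': array([0.18516137, 0.5173272 , 0.21234387]), 'ee_rot': array([-3.13941707e+00, -2.36385474e-04,  2.79779095e+00]), 'wrist_force': array([-0.78951649, -0.4204457 , -0.26245077]), 'wrist_torque': array([-0.02310244, -0.02994499, -0.01239694]), 'width': 0.09414169632680483}
top {'intrinsics': array([[479.3018161 ,   0.        , 319.98899929],
       [  0.        , 479.3018161 , 196.22918734],
       [  0.        ,   0.        ,   1.        ]]), 'origin': array([ 0.40259061, -0.00198833,  1.61967423]), 'orientation': array([-3.06426401, -0.00634426, -1.5522947 ])}
sieve_handle 0.72 [191.6, 176.8, 239.7, 223.1] 929 [0.5   0.325 0.065]
sieve_handle 0.68 [168.8, 170.7, 266.4,
[... 936 characters left out ...]
[ 0.394 -0.094  0.011]
sieve_base 0.64 [323.2, 271.6, 376.4, 334.0] 2373 [0.497 0.334 0.061]
frame 0.72 [307.6, 260.0, 382.5, 375.4] 4525 [0.521 0.424 0.04 ]
tray 0.95 [294.2, 141.4, 332.0, 165.9] 892 [ 0.476 -0.43   0.007]
tray 0.73 [321.5, 274.5, 378.2, 334.2] 2475 [0.496 0.333 0.059]
large_1_center 0.47 [358.6, 308.4, 372.0, 319.5] 99 [0.468 0.363 0.061]
vial 0.8 [364.9, 196.6, 375.6, 227.4] 298 [0.367 0.009 0.058]
amber_bottle 0.95 [271.7, 309.6, 286.3, 350.8] 504 [0.661 0.388 0.052]
tape_roll 0.5 [343.2, 197.5, 360.4, 210.1] 188 [ 0.394 -0.093  0.01 ]
adapter 0.54 [274.2, 153.9, 284.2, 166.1] 102 [ 0.619 -0.376  0.019]
adapter 0.32 [345.0, 194.1, 360.2, 210.4] 161 [ 0.392 -0.1    0.011]
```

Run:
```python
from h import *
t=np.load("top0.npz")["p"][...,::-1]; s=np.load("side0.npz")["p"][...,::-1]
f=lambda a,x,y,w,h,W,H: cv2.resize(a[y:y+h,x:x+w],(W,H),interpolation=cv2.INTER_CUBIC)
a=np.hstack([f(t,160,140,120,100,420,350),f(s,262,255,130,125,364,350)])
b=np.hstack([f(t,405,155,75,90,208,250),f(t,300,130,180,80,563,250)])
w=max(a.shape[1],b.shape[1]);pad=lambda x:np.pad(x,((0,0),(0,w-x.shape[1]),(0,0)))
cv2.imwrite("pics/c0.png",np.vstack([pad(a),pad(b)]))
```

```text
(no output)
```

View pics/c0.png

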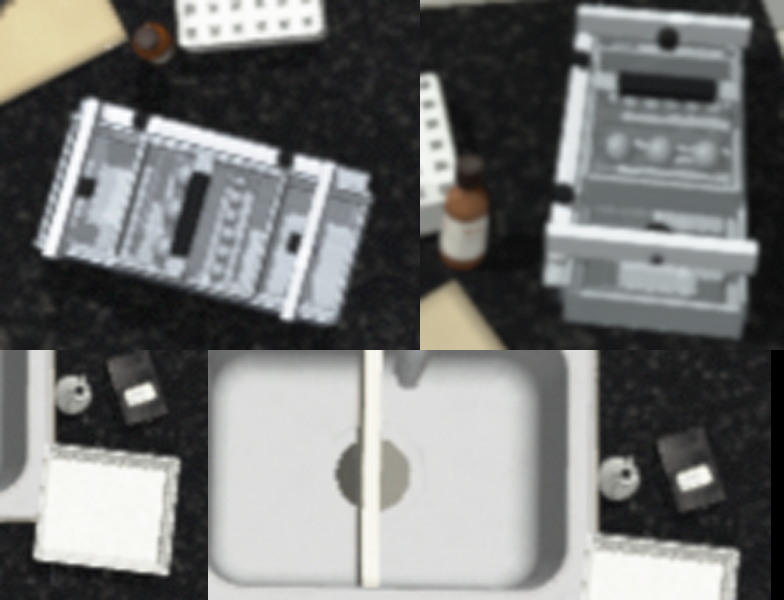

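Run:
```python
from h import *
D=np.load("top0.npz"); p,d=D["p"],D["d"]; P=cloud("top",d)
print("sink bar heights",np.round(P[150,300:480:6,2],3), "max z over y<.2", end=' ')
m=(d>0)&(P[...,1]<.2)&(P[...,1]>-.6)&(P[...,0]>.1)&(P[...,0]<.8); i=np.argsort(-np.where(m,P[...,2],-1).ravel())[:400:50]; print(np.round(P.reshape(-1,3)[i],3))
print("robot-left?",np.round(P[100:260:20,160:280:12,2],3))
# handle: dark pixels
g=p.max(2).astype(int)
mm=np.zeros(g.shape,bool); mm[180:222,200:232]=1
m=(g<60)&mm; uv=np.argwhere(m)[:,::-1].astype(float)
n,l,s,c=cv2.connectedComponentsWithStats(m.astype(np.uint8)); print(s,c)
k=1+np.argmax(s[1:,4]); uv=np.argwhere(l==k)[:,::-1]
W=at_z("top",uv,.111); r=cv2.minAreaRect((W[:,:2]*1000).astype(np.float32)); print("handle",r,W.mean(0),np.median(P[l==k],0))
q=W[:,:2]-W[:,:2].mean(0); e=np.linalg.svd(q,full_matrices=0)[2][0]; print("dir",np.degrees(np.arctan2(e[1],e[0])))
for nm in("tray",):
    S=silhouettes("top",nm)[0]["pixels"]; uv=np.argwhere(S)[:,::-1]
    W=at_z("top",uv,.02)[:,:2]*1000; print(nm,cv2.minAreaRect(W.astype(np.float32)),W.mean(0))
    M=(p.min(2)>=0)&(abs(P[...,0]-.483)<.12)&(abs(P[...,1]+.424)<.12)
    print(np.round(P[195:235:8,415:475:8,2]*1000))
    for th in(150,200,225):
        mm=(p.min(2)>th)&S; W=at_z("top",np.argwhere(mm)[:,::-1],.01)[:,:2]*1000; print(th,mm.sum(),cv2.minAreaRect(W.astype(np.float32)),W.mean(0))
```

```text
sink bar heights [-0.109 -0.155 -0.15  -0.149 -0.146 -0.154 -0.149 -0.156 -0.107 -0.04
 -0.158 -0.154 -0.159 -0.155 -0.149 -0.147 -0.148 -0.135 -0.08  -0.005
  0.003  0.001  0.001  0.001  0.003  0.001 -0.    -0.003  0.002  0.005] max z over y<.2 [[ 0.778 -0.131  0.412]
 [ 0.764 -0.13   0.407]
 [ 0.773 -0.132  0.405]
 [ 0.741 -0.13   0.403]
 [ 0.739 -0.123  0.401]
 [ 0.732 -0.134  0.398]
 [ 0.725 -0.129  0.395]
 [ 0.718 -0.121  0.39 ]]
robot-left? [[ 0.004  0.169  0.154  0.082  0.003  0.033  0.036  0.024 -0.001  0.2  ]
 [ 0.011  0.015  0.002 -0.002  0.033  0.027  0.016  0.004  0.005  0.152]
 [ 0.026  0.012  0.011 -0.002  0.002  0.039  0.022  0.035  0.001 -0.003]
 [ 0.012  0.013 -0.001 -0.006  0.    -0.009  0.004  0.005  0.002  0.003]
 [ 0.002  0.002  0.076  0.049  0.053  0.054 -0.004  0.007  0.004 -0.   ]
 [-0.009 -0.004  0.004  0.06   0.066  0.008  0.003  0.008  0.006 -0.002]
 [ 0.002  0.004 -0.005 -0.001  0.047  0.042  0.077  0.086  0.004  0.002]
 [ 0.007 -0.001  0.004 -0.002 -0.001 -0.005  0.001  0.002 -0.004 -0.001]]
[[     0      0    640    400 255874]
 [   209    190     11    
[... 377 characters left out ...]
15625), (162.39288330078125, 138.13302612304688), 84.73503112792969) [ 481.91891133 -420.30752408]
[[ 7.  4. 13.  8.  8. 19.  9.  4.]
 [ 3.  9.  0.  8.  5.  8.  1.  6.]
 [ 9.  3.  4.  4.  7.  7.  5. -2.]
 [-2.  7. 10.  1. -0. -4. 13. -5.]
 [ 3.  5. -1.  1.  1.  5. 12. -1.]]
150 1950 ((482.6775817871094, -423.2886657714844), (163.09080505371094, 138.9965362548828), 84.73500061035156) [ 482.48262429 -423.01178635]
200 1642 ((482.51641845703125, -422.8487243652344), (161.09860229492188, 137.75186157226562), 85.06609344482422) [ 477.07533938 -417.97958156]
225 1447 ((476.5875549316406, -415.6977844238281), (146.20968627929688, 118.79202270507812), 84.72527313232422) [ 477.14354796 -418.64647733]
```

```bash
cat >> h.py <<'E'
def delta(pos,yaw_deg=None):
    """tool-axis shift (mm) and turn (rad) to world TCP pos, tool straight down at yaw"""
    o=get_obs(); A=R.from_euler('xyz',o["ee_rot"]); t=A.inv().apply(np.array(pos)-o["tool_pos"])
    r=np.zeros(3) if yaw_deg is None else (A.inv()*R.from_euler('xyz',[np.pi,0,np.radians(yaw_deg)])).as_rotvec()
    print("t %.2f tool %s yaw %.2f w %.4f F %s"%(o["time"],np.round(o["tool_pos"],4),np.degrees(o["ee_rot"][2]),o["width"],np.round(o["wrist_force"],1)))
    print("shift mm",np.round(t*1000,1),"turn",np.round(r,4)); return t,r
E
python3 - <<'E'
from h import *
delta([.4988,.325,.19],166.1)
D=np.load("top0.npz"); P=cloud("top",D["d"])
m=(P[...,2]>.03)&(P[...,1]<.15)&(P[...,1]>-.6)&(P[...,0]>.2)&(P[...,0]<.8)&(D["d"]>0)
for y in np.arange(-.6,.15,.05):
    k=m&(abs(P[...,1]-y)<.025)
    if k.sum()>3: print(round(y,2),k.sum(),"xmin",np.round(np.sort(P[k][:,0])[:3],3),"zmax",P[k][:,2].max().round(3))
v=np.vstack([np.load("side0.npz")["p"],D["p"]])[...,::-1]; cv2.imwrite("pics/full.png",cv2.resize(v,(480,600)))
E
```

```text
t 1.15 tool [0.1854 0.5178 0.2135] yaw 160.30 w 0.0940 F [-0.6  0.2 -0.8]
shift mm [-360.1  -75.9   23.5] turn [ 1.000e-04  0.000e+00 -1.013e-01]
-0.6 570 xmin [0.616 0.616 0.616] zmax 0.322
-0.55 2499 xmin [0.615 0.616 0.616] zmax 0.325
-0.4 25 xmin [0.61  0.613 0.613] zmax 0.049
-0.35 5 xmin [0.557 0.604 0.616] zmax 0.041
-0.15 395 xmin [0.664 0.664 0.664] zmax 0.412
-0.1 308 xmin [0.666 0.666 0.667] zmax 0.412
0.0 157 xmin [0.35 0.35 0.35] zmax 0.21
0.05 418 xmin [0.749 0.75  0.75 ] zmax 0.215
0.1 429 xmin [0.746 0.746 0.747] zmax 0.212
```

View pics/full.png

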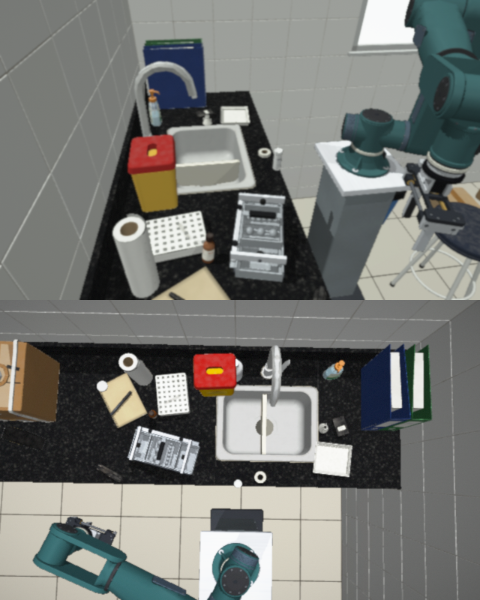

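step_arm(steps=[{"jaw": 1, "tx": -0.36, "ty": -0.076, "tz": 0.02, "az": -0.101}, {"jaw": 1, "tx": -0.36, "ty": -0.076, "tz": 0.02, "az": -0.101}, {"jaw": 1, "tx": -0.36, "ty": -0.076, "tz": 0.02, "az": -0.101}, {"jaw": 1, "tx": -0.36, "ty": -0.076, "tz": 0.02, "az": -0.101}, {"jaw": 1, "tx": -0.36, "ty": -0.076, "tz": 0.02, "az": -0.101}, {"jaw": 1, "tx": -0.36, "ty": -0.076, "tz": 0.02, "az": -0.101}, {"jaw": 1, "tx": -0.36, "ty": -0.076, "tz": 0.02, "az": -0.101}, {"jaw": 1, "tx": -0.36, "ty": -0.076, "tz": 0.02, "az": -0.101}])

```text
invalid input
```

Run:
```python
from h import *
delta([.4988,.325,.092],166.1)
p,d=snapshot("side"); cv2.imwrite("pics/s1.png",cv2.resize(p[200:390,230:430],(800,760),interpolation=cv2.INTER_CUBIC)[:600,:,::-1])
np.savez("s1.npz",p=p,d=d)
```

```text
t 1.15 tool [0.1854 0.5178 0.2135] yaw 160.30 w 0.0940 F [-0.6  0.2 -0.8]
shift mm [-360.1  -75.9  121.5] turn [ 1.000e-04  0.000e+00 -1.013e-01]
```

View pics/s1.png

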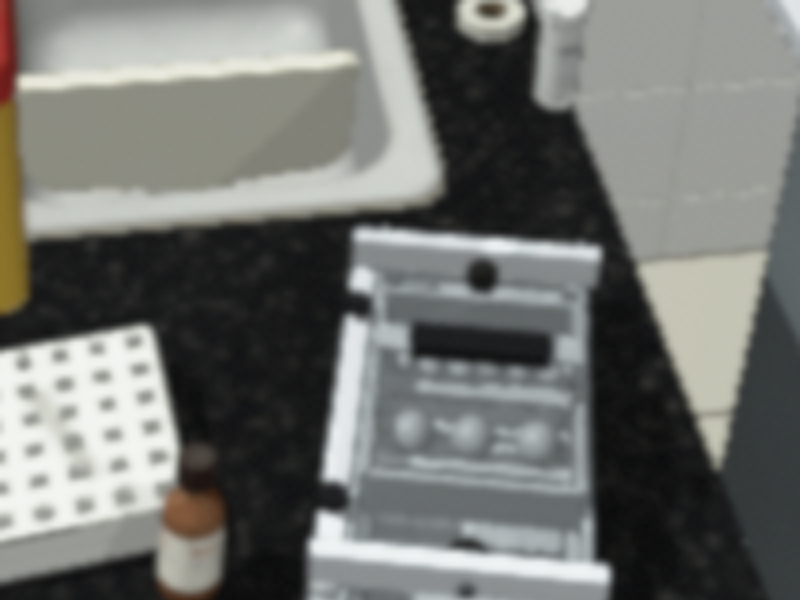

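step_arm(steps=[{"jaw": 1, "tx": -0.36, "ty": -0.076, "tz": 0.02, "ax": 0, "ay": 0, "az": -0.101}, {"jaw": 1, "tx": -0.36, "ty": -0.076, "tz": 0.02, "ax": 0, "ay": 0, "az": -0.101}, {"jaw": 1, "tx": -0.36, "ty": -0.076, "tz": 0.02, "ax": 0, "ay": 0, "az": -0.101}, {"jaw": 1, "tx": -0.36, "ty": -0.076, "tz": 0.02, "ax": 0, "ay": 0, "az": -0.101}, {"jaw": 1, "tx": -0.36, "ty": -0.076, "tz": 0.02, "ax": 0, "ay": 0, "az": -0.101}, {"jaw": 1, "tx": -0.36, "ty": -0.076, "tz": 0.02, "ax": 0, "ay": 0, "az": -0.101}, {"jaw": 1, "tx": -0.36, "ty": -0.076, "tz": 0.02, "ax": 0, "ay": 0, "az": -0.101}, {"jaw": 1, "tx": -0.36, "ty": -0.076, "tz": 0.02, "ax": 0, "ay": 0, "az": -0.101}])

```text
time: 2.0
tool_pos: [0.5019, 0.3218, 0.1926]
ee_rot: [-3.14, 0.001, 2.894]
wrist_force: [0.2, 0.3, -0.6]
width: 0.0937
```

Run:
```python
from h import *
delta([.4988,.325,.092],166.1)
p,d=snapshot("side"); cv2.imwrite("pics/s2.png",cv2.resize(p[200:390,230:430],(800,760),interpolation=cv2.INTER_CUBIC)[:600,:,::-1])
print(proj("side",get_obs()["tool_pos"]),proj("side",[.4988,.325,.103]))
# handle in side image 1 : black blob intersect at top
s=np.load("s1.npz"); g=s["p"].max(2)
m=np.zeros(g.shape,np.uint8); m[277:293,328:372]=g[277:293,328:372]<50
n,l,st,c=cv2.connectedComponentsWithStats(m); k=1+np.argmax(st[1:,4]); print(st[k],c[k])
```

```text
t 2.00 tool [0.5019 0.3218 0.1926] yaw 165.82 w 0.0937 F [ 0.2  0.3 -0.6]
shift mm [  3.8   2.4 100.6] turn [-0.0014  0.0005 -0.0049]
[[348.90401139 255.03866335]] [[348.52387911 285.68689915]]
[334 281  33  10 244] [350.05737705 285.89754098]
```

step_arm(steps=[{"jaw": 1, "tx": 0.004, "ty": 0.0025, "tz": 0.035, "ax": 0, "ay": 0, "az": -0.004}, {"jaw": 1, "tx": 0.004, "ty": 0.0025, "tz": 0.07, "ax": 0, "ay": 0, "az": -0.004}, {"jaw": 1, "tx": 0.004, "ty": 0.0025, "tz": 0.095, "ax": 0, "ay": 0, "az": -0.004}, {"jaw": 1, "tx": 0.004, "ty": 0.0025, "tz": 0.1, "ax": 0, "ay": 0, "az": -0.004}, {"jaw": 1, "tx": 0.004, "ty": 0.0025, "tz": 0.1, "ax": 0, "ay": 0, "az": -0.004}, {"jaw": 1, "tx": 0.004, "ty": 0.0025, "tz": 0.1, "ax": 0, "ay": 0, "az": -0.004}])

```text
time: 2.65
tool_pos: [0.4999, 0.3257, 0.0944]
ee_rot: [3.141, 0.003, 2.898]
wrist_force: [-0.3, -0.1, -0.4]
width: 0.0938
```

Run:
```python
from h import *
delta([.4985,.325,.092],166.1)
delta([.4985,.325,.092],166.1)
```

```text
t 2.65 tool [0.4999 0.3257 0.0944] yaw 166.05 w 0.0938 F [-0.3 -0.1 -0.4]
shift mm [ 1.2 -1.   2.4] turn [ 0.0004  0.0033 -0.0009]
t 2.65 tool [0.4999 0.3257 0.0944] yaw 166.05 w 0.0938 F [-0.3 -0.1 -0.4]
shift mm [ 1.2 -1.   2.4] turn [ 0.0004  0.0033 -0.0009]
```

step_arm(steps=[{"jaw": 0.5, "tx": 0.001, "ty": -0.001, "tz": 0.002, "ax": 0, "ay": 0.003, "az": 0}, {"jaw": 0.3, "tx": 0.001, "ty": -0.001, "tz": 0.002, "ax": 0, "ay": 0.003, "az": 0}, {"jaw": 0.1, "tx": 0.001, "ty": -0.001, "tz": 0.002, "ax": 0, "ay": 0.003, "az": 0}, {"jaw": 0.1, "tx": 0.001, "ty": -0.001, "tz": 0.002, "ax": 0, "ay": 0.003, "az": 0}, {"jaw": 0.1, "tx": 0.001, "ty": -0.001, "tz": 0.002, "ax": 0, "ay": 0.003, "az": 0}, {"jaw": 0.1, "tx": 0.001, "ty": -0.001, "tz": 0.002, "ax": 0, "ay": 0.003, "az": 0}, {"jaw": 0.1, "tx": 0.001, "ty": -0.001, "tz": 0.002, "ax": 0, "ay": 0.003, "az": 0}])

```text
time: 3.35
tool_pos: [0.4987, 0.3249, 0.0923]
ee_rot: [3.141, 0.0, 2.898]
wrist_force: [0.2, 0.1, 0.0]
width: 0.0414
```

Run:
```python
from h import *
o=get_obs(); print(o["wrist_force"],o["wrist_torque"],o["width"])
delta([.4985,.325,.092],166.1)
# buffers in the pre-approach pictures: dark spots
for n,f,h in(("top","top0.npz",.063),("side","s1.npz",.063)):
    p=np.load(f)["p"]; g=p.max(2)
    m=(g<55).astype(np.uint8); k,l,st,c=cv2.connectedComponentsWithStats(m)
    y=np.array([np.sin(np.radians(13.9)),np.cos(np.radians(13.9))])
    for i in range(1,k):
        if 3<st[i,4]<400:
            w=at_z(n,c[i],h)[0]; q=w[:2]-[.4985,.325]
            if np.hypot(*q)<.17: print(n,c[i].round(1),st[i],"y' %.1f x' %.1f"%(q@y*1000,(q[0]*y[1]-q[1]*y[0])*1000))
```

```text
[0.18091659 0.06488222 0.00897993] [-0.02819169  0.0227393   0.02753861] 0.04144410341071392
t 3.35 tool [0.4987 0.3249 0.0923] yaw 166.04 w 0.0414 F [0.2 0.1 0. ]
shift mm [0.3 0.  0.3] turn [ 0.0004  0.0002 -0.0011]
top [213.9 200.6] [209 190  11  23 106] y' 10.6 x' 1.6
top [184.2 193.2] [183 192   4   4  12] y' 110.2 x' -0.3
top [243.5 209. ] [243 208   2   3   4] y' -89.6 x' 0.1
side [350.3 268.6] [347 266   7   6  32] y' -92.8 x' -2.8
side [349.9 285.9] [334 281  33  11 257] y' -36.6 x' -3.9
```

step_arm(steps=[{"jaw": 0.1, "tx": 0, "ty": 0, "tz": 0, "ax": 0, "ay": 0, "az": 0}, {"jaw": 0.1, "tx": 0, "ty": 0, "tz": 0, "ax": 0, "ay": 0, "az": 0}, {"jaw": 0.1, "tx": 0, "ty": 0, "tz": 0, "ax": 0, "ay": 0, "az": 0}, {"jaw": 0.1, "tx": 0, "ty": 0, "tz": 0, "ax": 0, "ay": 0, "az": 0}, {"jaw": 0.1, "tx": 0, "ty": 0, "tz": 0, "ax": 0, "ay": 0, "az": 0}])

```text
time: 3.85
tool_pos: [0.4989, 0.3254, 0.0923]
ee_rot: [3.14, 0.0, 2.898]
wrist_force: [0.5, 1.4, -1.4]
width: 0.0176
```

Run:
```python
from h import *
o=get_obs(); print(o["wrist_force"],o["wrist_torque"],o["width"])
delta([.4985,.325,.092],166.1)
```

```text
[ 0.49090791  1.39886033 -1.40840947] [ 0.34510127 -0.15003253 -0.02282636] 0.017636780234471947
t 3.85 tool [0.4989 0.3254 0.0923] yaw 166.05 w 0.0176 F [ 0.5  1.4 -1.4]
shift mm [ 0.3 -0.4  0.3] turn [ 0.0013  0.0003 -0.0008]
```

step_arm(steps=[{"jaw": 0.1, "tx": 0, "ty": 0.004, "tz": 0, "ax": 0, "ay": 0, "az": 0}, {"jaw": 0.1, "tx": 0, "ty": 0.01, "tz": 0, "ax": 0, "ay": 0, "az": 0}, {"jaw": 0.1, "tx": 0, "ty": 0.016, "tz": 0, "ax": 0, "ay": 0, "az": 0}, {"jaw": 0.1, "tx": 0, "ty": 0.022, "tz": 0, "ax": 0, "ay": 0, "az": 0}, {"jaw": 0.1, "tx": 0, "ty": 0.026, "tz": 0, "ax": 0, "ay": 0, "az": 0}, {"jaw": 0.1, "tx": 0, "ty": 0.028, "tz": 0, "ax": 0, "ay": 0, "az": 0}])

```text
time: 4.45
tool_pos: [0.5057, 0.3529, 0.0923]
ee_rot: [3.141, 0.0, 2.899]
wrist_force: [-0.9, -4.5, 1.5]
width: 0.0176
```

```bash
cat >> h.py <<'E'
def rel():
    o=get_obs(); a=np.radians(13.95); y=np.array([np.sin(a),np.cos(a),0]); x=np.array([np.cos(a),-np.sin(a),0])
    q=o["tool_pos"]-[.4989,.3254,.0923]; F=o["wrist_force"]; 
    print("t %.2f y'%.1f x'%.1f z'%.1f  Fy %.1f Fx %.1f Fz %.1f yaw %.2f w %.4f"%(o["time"],q@y*1e3,q@x*1e3,q[2]*1e3,F@y,F@x,F[2],np.degrees(o["ee_rot"][2]),o["width"]),"T",np.round(o["wrist_torque"],2))
E
python3 -c "from h import *;rel()"
```

```text
t 4.45 y'28.3 x'-0.0 z'-0.0  Fy -4.6 Fx 0.2 Fz 1.5 yaw 166.07 w 0.0176 T [-0.73  0.19 -0.  ]
```

step_arm(steps=[{"jaw": 0.1, "tx": 0, "ty": 0.0015, "tz": 0, "ax": 0, "ay": 0, "az": 0}, {"jaw": 0.1, "tx": 0, "ty": 0.003, "tz": 0, "ax": 0, "ay": 0, "az": 0}, {"jaw": 0.1, "tx": 0, "ty": 0.004, "tz": 0, "ax": 0, "ay": 0, "az": 0}])

```text
time: 4.75
tool_pos: [0.5066, 0.3567, 0.0923]
ee_rot: [3.141, 0.0, 2.898]
wrist_force: [-0.8, -4.9, 2.0]
width: 0.018
```

```bash
python3 -c "from h import *;rel()"
```

```text
t 4.75 y'32.2 x'-0.1 z'-0.0  Fy -5.0 Fx 0.4 Fz 2.0 yaw 166.07 w 0.0180 T [-0.72  0.2   0.06]
```

step_arm(steps=[{"jaw": 0.1, "tx": 0, "ty": 0.0015, "tz": -0.0003, "ax": 0, "ay": 0, "az": 0}, {"jaw": 0.1, "tx": 0, "ty": 0.003, "tz": -0.0003, "ax": 0, "ay": 0, "az": 0}])

```text
time: 4.95
tool_pos: [0.507, 0.3586, 0.0923]
ee_rot: [-3.139, -0.0, 2.898]
wrist_force: [-2.2, -7.9, 1.9]
width: 0.018
```

```bash
python3 -c "from h import *;rel()"
```

```text
t 4.95 y'34.2 x'-0.2 z'0.0  Fy -8.2 Fx -0.2 Fz 1.9 yaw 166.05 w 0.0180 T [-1.37  0.4   0.05]
```

step_arm(steps=[{"jaw": 0.1, "tx": 0, "ty": -0.023, "tz": -0.0003, "ax": 0, "ay": 0, "az": 0}, {"jaw": 0.1, "tx": 0, "ty": -0.046, "tz": -0.0003, "ax": 0, "ay": 0, "az": 0}, {"jaw": 0.1, "tx": 0, "ty": -0.046, "tz": -0.0003, "ax": 0, "ay": 0, "az": 0}])

```text
time: 5.25
tool_pos: [0.4953, 0.3131, 0.0924]
ee_rot: [-3.14, -0.001, 2.897]
wrist_force: [0.2, -2.4, -3.0]
width: 0.0178
```

Run:
```python
from h import *
rel()
p,d=snapshot("side"); rel()
q,d2=snapshot("top")
a=cv2.resize(p[255:360,300:400],(500,525),interpolation=cv2.INTER_CUBIC); b=cv2.resize(q[165:240,165:270],(300,214),interpolation=cv2.INTER_CUBIC)
cv2.imwrite("pics/k1.png",np.hstack([a,np.pad(b,((0,311),(0,0),(0,0)))])[...,::-1])
for n in("side","top"):
  for k in("small_1_center","large_1_center"):
    for s in silhouettes(n,k)[:9]: print(n,k,round(s["confidence"],2),s["rect"])
```

```text
t 5.25 y'-12.8 x'-0.5 z'0.1  Fy -2.3 Fx 0.7 Fz -3.0 yaw 165.98 w 0.0178 T [-0.12  0.01  0.03]
t 5.30 y'-11.9 x'-0.4 z'0.0  Fy -1.9 Fx 0.2 Fz -1.8 yaw 166.00 w 0.0177 T [-0.23  0.07  0.02]
side small_1_center 0.54 [309.2, 255.2, 383.5, 373.5]
side large_1_center 0.54 [364.0, 301.6, 367.7, 313.5]
side large_1_center 0.27 [273.1, 153.4, 284.6, 167.4]
```

View pics/k1.png

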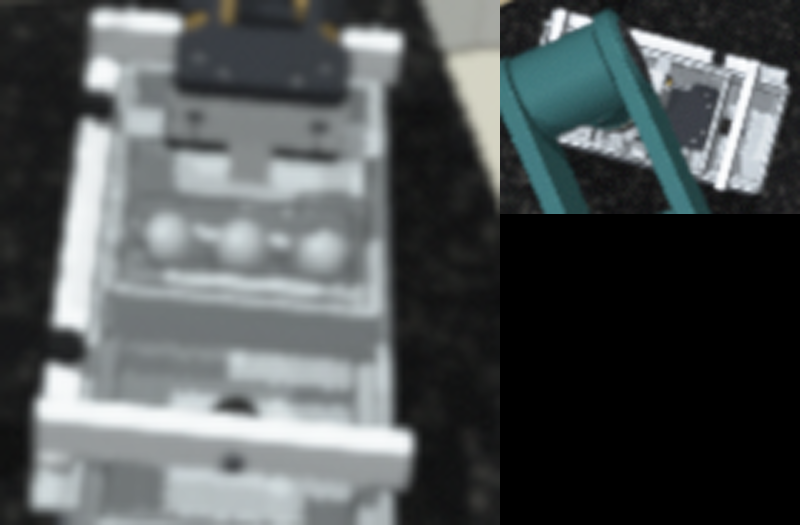

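step_arm(steps=[{"jaw": 0.1, "tx": 0, "ty": -0.002, "tz": 0, "ax": 0, "ay": 0, "az": 0}, {"jaw": 0.1, "tx": 0, "ty": -0.0035, "tz": 0, "ax": 0, "ay": 0, "az": 0}, {"jaw": 0.1, "tx": 0, "ty": -0.0043, "tz": 0, "ax": 0, "ay": 0, "az": 0}])

```text
time: 5.85
tool_pos: [0.4949, 0.3112, 0.0923]
ee_rot: [-3.141, -0.001, 2.899]
wrist_force: [0.3, 1.7, -3.0]
width: 0.018
```

```bash
python3 -c "from h import *;rel()"
```

```text
t 5.85 y'-14.8 x'-0.4 z'-0.0  Fy 1.7 Fx -0.1 Fz -3.0 yaw 166.11 w 0.0180 T [ 0.34 -0.13  0.04]
```

step_arm(steps=[{"jaw": 0.1, "tx": 0, "ty": 0.024, "tz": 0, "ax": 0, "ay": 0, "az": 0}, {"jaw": 0.1, "tx": 0, "ty": 0.0475, "tz": 0, "ax": 0, "ay": 0, "az": 0}, {"jaw": 0.1, "tx": 0, "ty": 0.0475, "tz": 0, "ax": 0, "ay": 0, "az": 0}, {"jaw": 0.1, "tx": 0, "ty": 0.024, "tz": 0, "ax": 0, "ay": 0, "az": 0}, {"jaw": 0.1, "tx": 0, "ty": 0, "tz": 0, "ax": 0, "ay": 0, "az": 0}, {"jaw": 0.1, "tx": 0, "ty": 0, "tz": 0, "ax": 0, "ay": 0, "az": 0}])

```text
time: 6.45
tool_pos: [0.4945, 0.31, 0.0924]
ee_rot: [3.141, -0.001, 2.898]
wrist_force: [-0.4, 0.3, -5.7]
width: 0.0177
```

```bash
python3 -c "from h import *;rel()"
```

```text
t 6.45 y'-16.0 x'-0.6 z'0.1  Fy 0.2 Fx -0.4 Fz -5.7 yaw 166.02 w 0.0177 T [ 0.06  0.01 -0.  ]
```

step_arm(steps=[{"jaw": 0.1, "tx": 0, "ty": 0.024, "tz": 0, "ax": 0, "ay": 0, "az": 0}, {"jaw": 0.1, "tx": 0, "ty": 0.0475, "tz": 0, "ax": 0, "ay": 0, "az": 0}, {"jaw": 0.1, "tx": 0, "ty": 0.0475, "tz": 0, "ax": 0, "ay": 0, "az": 0}])

```text
time: 6.75
tool_pos: [0.5063, 0.3576, 0.0923]
ee_rot: [3.14, -0.0, 2.899]
wrist_force: [0.3, 1.7, -1.6]
width: 0.0177
```

Run:
```python
from h import *
rel()
p,d=snapshot("side"); rel(); np.savez("s3.npz",p=p,d=d)
a=cv2.resize(p[255:360,300:400],(700,735),interpolation=cv2.INTER_CUBIC)
cv2.imwrite("pics/k2.png",a[:600,:,::-1])
```

```text
t 6.75 y'33.0 x'-0.6 z'-0.0  Fy 1.7 Fx -0.1 Fz -1.6 yaw 166.11 w 0.0177 T [ 0.42 -0.11 -0.06]
t 6.80 y'32.4 x'-0.6 z'0.0  Fy 2.5 Fx -0.6 Fz -1.4 yaw 166.09 w 0.0179 T [ 0.25 -0.06 -0.01]
```

View pics/k2.png

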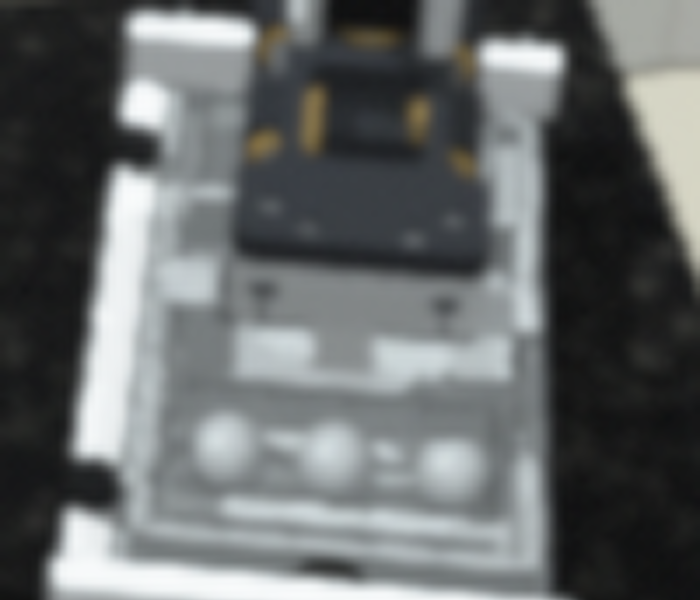

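step_arm(steps=[{"jaw": 0.1, "tx": 0, "ty": -0.024, "tz": 0.0002, "ax": 0, "ay": 0, "az": 0}, {"jaw": 0.1, "tx": 0, "ty": -0.0472, "tz": 0.0003, "ax": 0, "ay": 0, "az": 0}, {"jaw": 0.1, "tx": 0, "ty": -0.0472, "tz": 0.0003, "ax": 0, "ay": 0, "az": 0}, {"jaw": 0.1, "tx": 0, "ty": -0.024, "tz": 0.0002, "ax": 0, "ay": 0, "az": 0}, {"jaw": 0.1, "tx": 0, "ty": 0.0003, "tz": 0, "ax": 0, "ay": 0, "az": 0}, {"jaw": 0.1, "tx": 0, "ty": 0.0003, "tz": 0, "ax": 0, "ay": 0, "az": 0}])

```text
time: 7.4
tool_pos: [0.5066, 0.3581, 0.0922]
ee_rot: [3.141, -0.0, 2.9]
wrist_force: [1.0, 1.0, -3.0]
width: 0.0178
```

```bash
python3 -c "from h import *;rel()"
```

```text
t 7.40 y'33.6 x'-0.4 z'-0.1  Fy 1.2 Fx 0.7 Fz -3.0 yaw 166.16 w 0.0178 T [ 0.12 -0.1  -0.09]
```

step_arm(steps=[{"jaw": 0.1, "tx": 0, "ty": -0.03, "tz": 0.0002, "ax": 0, "ay": 0, "az": 0}, {"jaw": 0.1, "tx": 0, "ty": -0.0472, "tz": 0.0003, "ax": 0, "ay": 0, "az": 0}, {"jaw": 0.1, "tx": 0, "ty": -0.0472, "tz": 0.0003, "ax": 0, "ay": 0, "az": 0}])

```text
time: 7.7
tool_pos: [0.4948, 0.3101, 0.0923]
ee_rot: [-3.14, -0.0, 2.899]
wrist_force: [-1.3, -2.3, -1.2]
width: 0.0176
```

```bash
python3 -c "from h import *;rel()"
```

```text
t 7.70 y'-15.8 x'-0.3 z'-0.0  Fy -2.5 Fx -0.8 Fz -1.2 yaw 166.07 w 0.0176 T [-0.35  0.12  0.04]
```

step_arm(steps=[{"jaw": 0.1, "tx": 0, "ty": 0.03, "tz": 0, "ax": 0, "ay": 0, "az": 0}, {"jaw": 0.1, "tx": 0, "ty": 0.0485, "tz": 0, "ax": 0, "ay": 0, "az": 0}, {"jaw": 0.1, "tx": 0, "ty": 0.0485, "tz": 0, "ax": 0, "ay": 0, "az": 0}, {"jaw": 0.1, "tx": 0, "ty": 0.019, "tz": 0, "ax": 0, "ay": 0, "az": 0}, {"jaw": 0.1, "tx": 0, "ty": 0.001, "tz": 0, "ax": 0, "ay": 0, "az": 0}, {"jaw": 0.1, "tx": 0, "ty": 0.001, "tz": 0, "ax": 0, "ay": 0, "az": 0}])

```text
time: 8.3
tool_pos: [0.4945, 0.3099, 0.0922]
ee_rot: [-3.141, -0.001, 2.897]
wrist_force: [-1.7, -0.6, -0.9]
width: 0.0179
```

```bash
python3 -c "from h import *;rel()"
```

```text
t 8.30 y'-16.1 x'-0.5 z'-0.1  Fy -1.0 Fx -1.5 Fz -0.9 yaw 165.98 w 0.0179 T [-0.36  0.1   0.  ]
```

step_arm(steps=[{"jaw": 0.1, "tx": 0, "ty": 0.03, "tz": 0, "ax": 0, "ay": 0, "az": 0}, {"jaw": 0.1, "tx": 0, "ty": 0.0485, "tz": 0, "ax": 0, "ay": 0, "az": 0}, {"jaw": 0.1, "tx": 0, "ty": 0.0485, "tz": 0, "ax": 0, "ay": 0, "az": 0}, {"jaw": 0.1, "tx": 0, "ty": 0.019, "tz": 0, "ax": 0, "ay": 0, "az": 0}, {"jaw": 0.1, "tx": 0, "ty": 0.001, "tz": 0, "ax": 0, "ay": 0, "az": 0}, {"jaw": 0.1, "tx": 0, "ty": 0.001, "tz": 0, "ax": 0, "ay": 0, "az": 0}])

```text
time: 8.9
tool_pos: [0.4943, 0.3099, 0.0922]
ee_rot: [-3.141, -0.001, 2.896]
wrist_force: [-0.5, -2.5, -0.8]
width: 0.0178
```

```bash
python3 -c "from h import *;rel()"
```

```text
t 8.90 y'-16.2 x'-0.8 z'-0.1  Fy -2.6 Fx 0.2 Fz -0.8 yaw 165.91 w 0.0178 T [-0.32  0.14 -0.  ]
```

step_arm(steps=[{"jaw": 0.1, "tx": 0, "ty": 0.03, "tz": 0, "ax": 0, "ay": 0, "az": 0}, {"jaw": 0.1, "tx": 0, "ty": 0.0485, "tz": 0, "ax": 0, "ay": 0, "az": 0}, {"jaw": 0.1, "tx": 0, "ty": 0.0485, "tz": 0, "ax": 0, "ay": 0, "az": 0}, {"jaw": 0.1, "tx": 0, "ty": 0.019, "tz": 0, "ax": 0, "ay": 0, "az": 0}, {"jaw": 0.1, "tx": 0, "ty": 0.001, "tz": 0, "ax": 0, "ay": 0, "az": 0}, {"jaw": 0.1, "tx": 0, "ty": 0.001, "tz": 0, "ax": 0, "ay": 0, "az": 0}])

```text
time: 9.5
tool_pos: [0.4941, 0.3099, 0.0921]
ee_rot: [3.141, -0.002, 2.894]
wrist_force: [-0.3, -2.6, -1.4]
width: 0.0177
```

```bash
python3 -c "from h import *;rel()"
```

```text
t 9.50 y'-16.2 x'-0.9 z'-0.2  Fy -2.6 Fx 0.3 Fz -1.4 yaw 165.82 w 0.0177 T [-0.28  0.16  0.01]
```

step_arm(steps=[{"jaw": 0.1, "tx": -0.0006, "ty": 0.008, "tz": -0.0001, "ax": 0, "ay": 0, "az": -0.004}, {"jaw": 0.1, "tx": -0.0006, "ty": 0.016, "tz": -0.0001, "ax": 0, "ay": 0, "az": -0.004}, {"jaw": 0.1, "tx": -0.0006, "ty": 0.016, "tz": -0.0001, "ax": 0, "ay": 0, "az": -0.004}, {"jaw": 0.4, "tx": -0.0006, "ty": 0.016, "tz": -0.0001, "ax": 0, "ay": 0, "az": -0.004}, {"jaw": 0.7, "tx": -0.0006, "ty": 0.016, "tz": -0.0001, "ax": 0, "ay": 0, "az": -0.004}, {"jaw": 0.7, "tx": -0.0006, "ty": 0.016, "tz": -0.0001, "ax": 0, "ay": 0, "az": -0.004}, {"jaw": 0.7, "tx": -0.0006, "ty": 0.016, "tz": -0.0001, "ax": 0, "ay": 0, "az": -0.004}])

```text
time: 10.2
tool_pos: [0.4986, 0.3254, 0.0924]
ee_rot: [3.141, -0.001, 2.898]
wrist_force: [0.9, 0.3, 0.4]
width: 0.0464
```

```bash
python3 -c "from h import *;rel()"
```

```text
t 10.20 y'-0.1 x'-0.3 z'0.1  Fy 0.5 Fx 0.8 Fz 0.4 yaw 166.06 w 0.0464 T [-0.05 -0.    0.01]
```

step_arm(steps=[{"jaw": 0.7, "tx": 0, "ty": 0, "tz": -0.04, "ax": 0, "ay": 0, "az": 0}, {"jaw": 0.7, "tx": 0.01, "ty": 0, "tz": -0.08, "ax": 0, "ay": 0, "az": 0}, {"jaw": 0.7, "tx": 0.05, "ty": 0, "tz": -0.1, "ax": 0, "ay": 0, "az": 0}, {"jaw": 0.7, "tx": 0.1, "ty": 0, "tz": -0.11, "ax": 0, "ay": 0, "az": 0}, {"jaw": 0.7, "tx": 0.15, "ty": 0, "tz": -0.11, "ax": 0, "ay": 0, "az": 0}, {"jaw": 0.7, "tx": 0.2, "ty": 0, "tz": -0.11, "ax": 0, "ay": 0, "az": 0}, {"jaw": 0.7, "tx": 0.2, "ty": 0, "tz": -0.11, "ax": 0, "ay": 0, "az": 0}])

```text
time: 10.9
tool_pos: [0.3001, 0.3746, 0.2038]
ee_rot: [3.139, -0.003, 2.904]
wrist_force: [0.2, -0.5, 0.7]
width: 0.0656
```

Run:
```python
from h import *
rel()
p,d=snapshot("side"); q,d2=snapshot("top"); np.savez("s4.npz",p=p,q=q)
a=cv2.resize(p[255:345,305:395],(400,400),interpolation=cv2.INTER_CUBIC); b=cv2.resize(q[170:235,165:270],(646,400),interpolation=cv2.INTER_CUBIC)
cv2.imwrite("pics/k3.png",np.hstack([a,b[:,123:523]])[...,::-1])
for n in("side","top"):
  for k in("small_1_center","large_1_center"):
    for s in silhouettes(n,k)[:9]: print(n,k,round(s["confidence"],2),s["rect"])
```

```text
t 10.90 y'-0.2 x'-204.8 z'111.5  Fy -0.4 Fx 0.3 Fz 0.7 yaw 166.41 w 0.0656 T [-0.01 -0.08 -0.01]
side small_1_center 0.74 [308.8, 259.2, 382.0, 373.2]
side large_1_center 0.59 [364.5, 307.6, 370.1, 317.4]
```

View pics/k3.png

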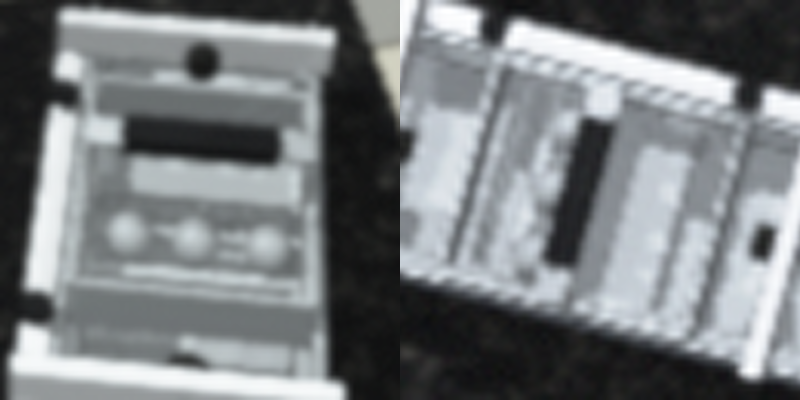

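Run:
```python
from h import *
q0=np.load("top0.npz")["p"]; q1=np.load("s4.npz")["q"]; p0=np.load("side0.npz")["p"]; p1=np.load("s4.npz")["p"]
a=np.radians(-13.9); ex=np.array([np.cos(a),np.sin(a),0]); ey=np.array([-np.sin(a),np.cos(a),0]); c=np.array([.4988,.325,0.053])
def rect(n,img):
    # rectify plane z=.053 : sieve x right, y up; 4 px/mm
    pts=[c+ex*x/1e3+ey*y/1e3 for x,y in((-60,75),(60,75),(60,-75),(-60,-75))]
    H=cv2.getPerspectiveTransform(proj(n,pts).astype(np.float32),np.float32([[0,0],[320,0],[320,290],[0,290]]))
    o=cv2.warpPerspective(img,H,(320,290),flags=cv2.INTER_CUBIC)
    o=np.clip((o.astype(float)-60)*1.35,0,255).astype(np.uint8)
    for y in(-50,-41,-13,-3,24,50): cv2.line(o,(0,int((75-y)*290/150)),(8,int((75-y)*290/150)),(255,0,0),1)
    return o
v=np.vstack([np.hstack([rect("top",q0),rect("top",q1)]),np.hstack([rect("side",p0),rect("side",p1)])])
cv2.imwrite("pics/k4.png",v[...,::-1])
```

```text
(no output)
```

View pics/k4.png

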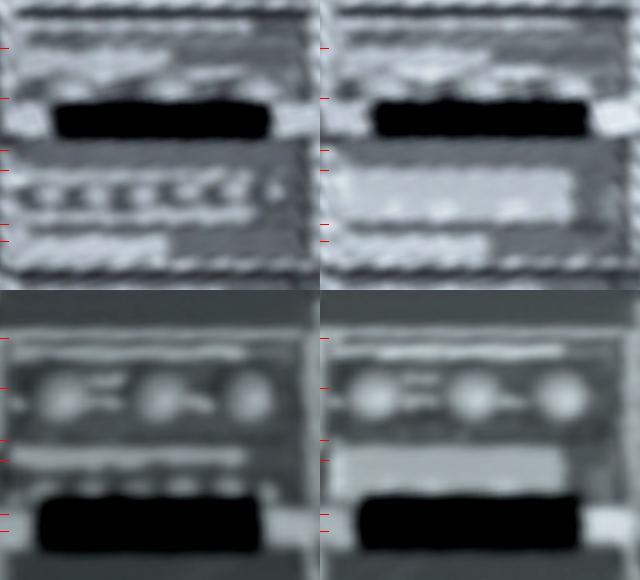

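Run:
```python
from h import *
Z=[]
for i in range(10): q,d=snapshot("top"); Z.append(np.where(d>0,d,np.nan))
d=np.nanmedian(Z,0); P=cloud("top",d)
P0=cloud("top",np.load("top0.npz")["d"])
a=np.radians(-13.9); ex=np.array([np.cos(a),np.sin(a)]); ey=np.array([-np.sin(a),np.cos(a)])
for Q in(P0,P):
    r=Q[...,:2]-[.4988,.325]; x=r@ex*1e3; y=r@ey*1e3
    print("rows y, cols x=-50..50 step 10; max/median z mm")
    for yy in range(-60,66,5):
        o=[]
        for xx in range(-50,51,10):
            m=(abs(x-xx)<5)&(abs(y-yy)<2.5); o.append("%4.0f"%(np.median(Q[m][:,2])*1e3) if m.any() else "   .")
        print("%4d"%yy,*o)
```

```text
rows y, cols x=-50..50 step 10; max/median z mm
 -60   35    2    8    6    7   14    3    3    5    6   32
 -55   49    .    .    .    .    .    .   47    .   39   58
 -50   29   10    7    7    8    8    9    9    4    7   59
 -45    9    6    6    7    3    5    8    8   10    8   46
 -40   26   11    6    8    7    9   10    7   12    7   44
 -35   41   13   40   40   44   26   33    8   10   27   46
 -30   48   53   55   46   55   45   50   50   45   47   50
 -25   58   59   59   54   62   58   57   56   57   61   54
 -20   56   58   56   46   62   53   60   58   53   57   60
 -15   47   50   45   48   48   47   52   50   48   50   50
 -10   44   42   47   48   42   46   47   46   44    .   43
  -5   91  106  111  110  109  107  106  107  110  105   90
   0   75  103   58   59   10   15   56  110  109   99   48
   5  100  106   11  106  109  105  106    9    8   97  105
  10  103    9   10   13   60    9   10  103  106    9   44
  15    8   10    3    3    0    5    6    4    8    5    3
  20    .   61    .    .    .   69    .    .   68   62   72
  25   59   65   61    .   64   
[... 1415 characters left out ...]
    6  108    8   59   58   59    7  103
  15    6    7    7    8    5    6    5    9    8    7    6
  20    .    .    .    .    .   67    .    .    .    .   71
  25   60   64   62    .   63   66   60   62   65   62   70
  30   53   64   63    .   63   64   60   63   65   62   48
  35   47   63   58   25   61   63   32   61   63   62   47
  40   47   46   46    8   46   45   46   47   45   46   45
  45   46   44   26    9   44   46   44   45   47   47   60
  50   45    .    .    .    .    .    .    .    .    .   47
  55    5    6    6    6    7    8    6    7    5    5   50
  60    7    6    7    7    6    6    6    7    7    8   47
  65   44   43   43   40   44   26   44   27   42   26   46
```

```bash
python3 -c "
from h import *
delta([.4986,.3254,.18],166.1);delta([.4986,.3254,.0922],166.1)"
```

```text
t 11.70 tool [0.3047 0.3734 0.2027] yaw 166.05 w 0.0657 F [-0.4  0.8 -0.6]
shift mm [-1.998e+02  1.000e-01  2.240e+01] turn [ 0.0006 -0.0014 -0.0008]
t 11.70 tool [0.3047 0.3734 0.2027] yaw 166.05 w 0.0657 F [-0.4  0.8 -0.6]
shift mm [-199.9    0.   110.2] turn [ 0.0006 -0.0014 -0.0008]
```

step_arm(steps=[{"jaw": 0.7, "tx": -0.05, "ty": 0, "tz": 0.0, "ax": 0, "ay": 0, "az": 0}, {"jaw": 0.7, "tx": -0.1, "ty": 0, "tz": 0.0, "ax": 0, "ay": 0, "az": 0}, {"jaw": 0.7, "tx": -0.15, "ty": 0, "tz": 0.01, "ax": 0, "ay": 0, "az": 0}, {"jaw": 0.7, "tx": -0.19, "ty": 0, "tz": 0.02, "ax": 0, "ay": 0, "az": 0}, {"jaw": 0.7, "tx": -0.2, "ty": 0, "tz": 0.02, "ax": 0, "ay": 0, "az": 0}, {"jaw": 0.7, "tx": -0.2, "ty": 0, "tz": 0.05, "ax": 0, "ay": 0, "az": 0}, {"jaw": 0.7, "tx": -0.2, "ty": 0, "tz": 0.085, "ax": 0, "ay": 0, "az": 0}, {"jaw": 0.7, "tx": -0.2, "ty": 0, "tz": 0.105, "ax": 0, "ay": 0, "az": 0}])

```text
time: 12.5
tool_pos: [0.4971, 0.325, 0.0948]
ee_rot: [-3.14, -0.005, 2.898]
wrist_force: [-0.3, 0.1, 0.8]
width: 0.0658
```

```bash
python3 -c "
from h import *
delta([.4986,.3254,.0923],166.1);rel()"
```

```text
t 12.50 tool [0.4971 0.325  0.0948] yaw 166.07 w 0.0658 F [-0.3  0.1  0.8]
shift mm [-1.4  0.7  2.4] turn [-0.0016 -0.0046 -0.0006]
t 12.50 y'-0.8 x'-1.7 z'2.5  Fy 0.0 Fx -0.3 Fz 0.8 yaw 166.07 w 0.0658 T [0.02 0.03 0.03]
```

step_arm(steps=[{"jaw": 0.7, "tx": -0.001, "ty": 0.0005, "tz": 0.0025, "ax": -0.001, "ay": -0.004, "az": 0}, {"jaw": 0.1, "tx": -0.001, "ty": 0.0005, "tz": 0.0025, "ax": -0.001, "ay": -0.004, "az": 0}, {"jaw": 0.1, "tx": -0.001, "ty": 0.0005, "tz": 0.0025, "ax": -0.001, "ay": -0.004, "az": 0}, {"jaw": 0.1, "tx": -0.001, "ty": 0.0005, "tz": 0.0025, "ax": -0.001, "ay": -0.004, "az": 0}, {"jaw": 0.1, "tx": -0.001, "ty": 0.0005, "tz": 0.0025, "ax": -0.001, "ay": -0.004, "az": 0}, {"jaw": 0.1, "tx": -0.001, "ty": 0.0005, "tz": 0.0025, "ax": -0.001, "ay": -0.004, "az": 0}, {"jaw": 0.1, "tx": -0.001, "ty": 0.0005, "tz": 0.0025, "ax": -0.001, "ay": -0.004, "az": 0}, {"jaw": 0.1, "tx": -0.001, "ty": 0.0005, "tz": 0.0025, "ax": -0.001, "ay": -0.004, "az": 0}])

```text
time: 13.3
tool_pos: [0.4985, 0.326, 0.0927]
ee_rot: [3.14, 0.0, 2.898]
wrist_force: [1.1, 2.5, 0.6]
width: 0.0179
```

```bash
python3 -c "
from h import *
rel()"
```

```text
t 13.30 y'0.5 x'-0.5 z'0.4  Fy 2.7 Fx 0.5 Fz 0.6 yaw 166.07 w 0.0179 T [ 0.3  -0.05 -0.  ]
```

step_arm(steps=[{"jaw": 0.1, "tx": 0, "ty": 0, "tz": -0.003, "ax": 0, "ay": 0, "az": 0}, {"jaw": 0.1, "tx": 0, "ty": 0, "tz": -0.009, "ax": 0, "ay": 0, "az": 0}, {"jaw": 0.1, "tx": 0, "ty": 0, "tz": -0.018, "ax": 0, "ay": 0, "az": 0}, {"jaw": 0.1, "tx": 0, "ty": 0, "tz": -0.035, "ax": 0, "ay": 0, "az": 0}, {"jaw": 0.1, "tx": 0, "ty": 0, "tz": -0.06, "ax": 0, "ay": 0, "az": 0}, {"jaw": 0.1, "tx": 0, "ty": 0, "tz": -0.09, "ax": 0, "ay": 0, "az": 0}, {"jaw": 0.1, "tx": 0, "ty": 0, "tz": -0.115, "ax": 0, "ay": 0, "az": 0}, {"jaw": 0.1, "tx": 0, "ty": 0, "tz": -0.125, "ax": 0, "ay": 0, "az": 0}])

```text
time: 14.1
tool_pos: [0.4995, 0.3263, 0.2216]
ee_rot: [3.137, 0.004, 2.898]
wrist_force: [0.5, 0.0, -4.4]
width: 0.0181
```

Run:
```python
from h import *
rel(); print(get_obs()["joint_positions"])
# weight: settle, and pan content from the top camera
Z=[]
for i in range(4): q,d=snapshot("top"); Z.append(np.where(d>0,d,np.nan))
p,d=snapshot("side"); rel()
a=cv2.resize(p[200:380,290:400],(366,600),interpolation=cv2.INTER_CUBIC); b=cv2.resize(q[160:240,160:275],(430,300),interpolation=cv2.INTER_CUBIC)
cv2.imwrite("pics/k5.png",np.hstack([a,np.pad(b,((0,300),(0,0),(0,0)))])[...,::-1])
delta([.44,0,.22],170); delta([.482,-.422,.2],174.7)
```

```text
t 14.10 y'1.0 x'0.4 z'129.3  Fy 0.2 Fx 0.5 Fz -4.4 yaw 166.06 w 0.0181 T [-0.01 -0.05 -0.02]
[ 4.83122252e-01  1.85170187e-01  1.24505126e+00  7.96099939e-04
  1.70465779e+00 -8.44270517e-01]
t 14.35 y'-0.4 x'-1.2 z'123.2  Fy 0.5 Fx 0.4 Fz -7.0 yaw 166.06 w 0.0177 T [ 0.01 -0.02  0.03]
t 14.35 tool [0.4976 0.3253 0.2155] yaw 166.06 w 0.0177 F [ 0.5  0.4 -7. ]
shift mm [ -22.4 -329.6   -4.2] turn [-0.0012 -0.0029 -0.0687]
t 14.35 tool [0.4976 0.3253 0.2155] yaw 166.06 w 0.0177 F [ 0.5  0.4 -7. ]
shift mm [-164.9 -729.1   16. ] turn [-0.0011 -0.0029 -0.1507]
```

View pics/k5.png

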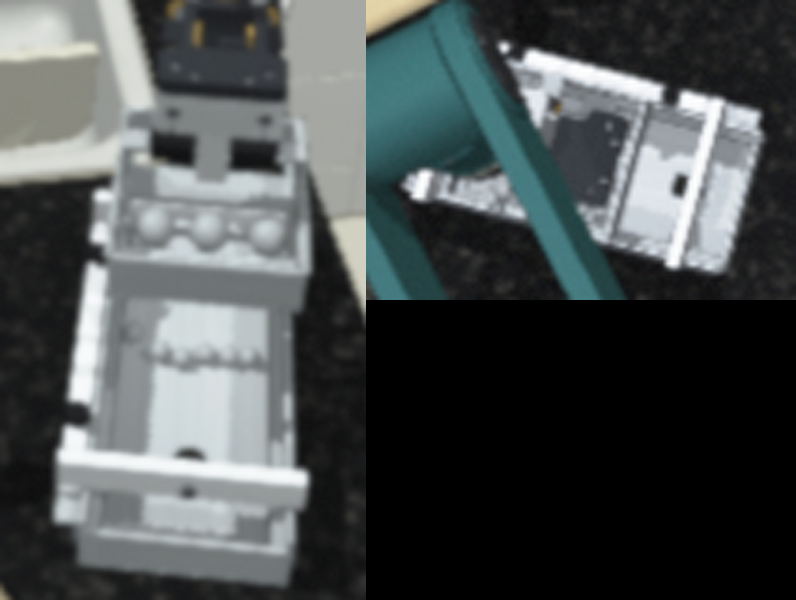

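step_arm(steps=[{"jaw": 0.1, "tx": 0, "ty": -0.015, "tz": -0.006, "ax": 0, "ay": 0, "az": 0}, {"jaw": 0.1, "tx": 0, "ty": -0.045, "tz": -0.006, "ax": 0, "ay": 0, "az": -0.01}, {"jaw": 0.1, "tx": -0.005, "ty": -0.085, "tz": -0.006, "ax": 0, "ay": 0, "az": -0.02}, {"jaw": 0.1, "tx": -0.01, "ty": -0.125, "tz": -0.006, "ax": 0, "ay": 0, "az": -0.03}, {"jaw": 0.1, "tx": -0.013, "ty": -0.165, "tz": -0.006, "ax": 0, "ay": 0, "az": -0.04}, {"jaw": 0.1, "tx": -0.016, "ty": -0.205, "tz": -0.006, "ax": 0, "ay": 0, "az": -0.05}, {"jaw": 0.1, "tx": -0.018, "ty": -0.245, "tz": -0.006, "ax": 0, "ay": 0, "az": -0.06}, {"jaw": 0.1, "tx": -0.022, "ty": -0.285, "tz": -0.006, "ax": 0, "ay": 0, "az": -0.068}])

```text
time: 15.15
tool_pos: [0.4485, 0.0414, 0.2209]
ee_rot: [-3.14, -0.005, 2.967]
wrist_force: [0.3, 0.3, -4.8]
width: 0.0179
```

```bash
python3 -c "
from h import *
delta([.44,-.15,.22],172); delta([.482,-.422,.2],174.7); print(get_obs()['joint_positions'].round(2))"
```

```text
t 15.15 tool [0.4485 0.0414 0.2209] yaw 169.98 w 0.0179 F [ 0.3  0.3 -4.8]
shift mm [ -25.  -189.9    1.1] turn [-0.002  -0.0048 -0.0353]
t 15.15 tool [0.4485 0.0414 0.2209] yaw 169.98 w 0.0179 F [ 0.3  0.3 -4.8]
shift mm [-113.8 -450.4   21.2] turn [-0.0018 -0.0049 -0.0824]
[-0.03 -0.13  1.57 -0.    1.71 -1.43]
```

step_arm(steps=[{"jaw": 0.1, "tx": -0.005, "ty": -0.04, "tz": 0, "ax": 0, "ay": 0, "az": -0.01}, {"jaw": 0.1, "tx": -0.012, "ty": -0.08, "tz": 0, "ax": 0, "ay": 0, "az": -0.02}, {"jaw": 0.1, "tx": -0.018, "ty": -0.12, "tz": 0, "ax": 0, "ay": -0.002, "az": -0.03}, {"jaw": 0.1, "tx": -0.022, "ty": -0.16, "tz": 0, "ax": 0, "ay": -0.003, "az": -0.04}, {"jaw": 0.1, "tx": -0.028, "ty": -0.2, "tz": 0, "ax": 0, "ay": -0.004, "az": -0.05}, {"jaw": 0.1, "tx": -0.038, "ty": -0.24, "tz": 0, "ax": 0, "ay": -0.004, "az": -0.06}, {"jaw": 0.1, "tx": -0.05, "ty": -0.28, "tz": 0, "ax": 0, "ay": -0.004, "az": -0.07}, {"jaw": 0.1, "tx": -0.065, "ty": -0.32, "tz": 0, "ax": 0, "ay": -0.004, "az": -0.08}])

```text
time: 15.95
tool_pos: [0.4551, -0.2867, 0.2205]
ee_rot: [-3.141, -0.003, 3.046]
wrist_force: [0.2, 0.4, -6.1]
width: 0.0179
```

```bash
python3 -c "
from h import *
delta([.482,-.422,.18],174.7); print(get_obs()['joint_positions'].round(2))"
```

```text
t 15.95 tool [ 0.4551 -0.2867  0.2205] yaw 174.52 w 0.0179 F [ 0.2  0.4 -6.1]
shift mm [ -39.9 -132.1   40.5] turn [-0.001  -0.0028 -0.0031]
[-0.67  0.06  1.39 -0.    1.7  -2.14]
```

step_arm(steps=[{"jaw": 0.1, "tx": -0.012, "ty": -0.04, "tz": 0, "ax": 0, "ay": -0.002, "az": 0}, {"jaw": 0.1, "tx": -0.022, "ty": -0.08, "tz": 0, "ax": 0, "ay": -0.002, "az": -0.003}, {"jaw": 0.1, "tx": -0.032, "ty": -0.11, "tz": 0, "ax": 0, "ay": -0.002, "az": -0.003}, {"jaw": 0.1, "tx": -0.038, "ty": -0.127, "tz": 0.01, "ax": 0, "ay": -0.002, "az": -0.003}, {"jaw": 0.1, "tx": -0.04, "ty": -0.131, "tz": 0.02, "ax": 0, "ay": -0.002, "az": -0.003}, {"jaw": 0.1, "tx": -0.04, "ty": -0.131, "tz": 0.04, "ax": 0, "ay": -0.002, "az": -0.003}, {"jaw": 0.1, "tx": -0.04, "ty": -0.131, "tz": 0.06, "ax": 0, "ay": -0.002, "az": -0.003}, {"jaw": 0.1, "tx": -0.04, "ty": -0.131, "tz": 0.07, "ax": 0, "ay": -0.002, "az": -0.003}])

```text
time: 16.75
tool_pos: [0.4803, -0.4187, 0.1468]
ee_rot: [3.138, -0.006, 3.049]
wrist_force: [-0.3, 0.3, -5.4]
width: 0.0174
```

Run:
```python
from h import *
delta([.4822,-.4207,.13],174.7)
# tray from the first pictures: dark/bright edge fit
from scipy.optimize import minimize
def fit(n,img):
    g=img.min(2).astype(np.float32)
    K=None
    def val(v,ret=False):
        cx,cy,a=v[0]/1e3,v[1]/1e3,np.radians(v[2]); ex=np.array([np.cos(a),np.sin(a),0]); ey=np.array([-np.sin(a),np.cos(a),0])
        s=0
        t=np.linspace(-.85,.85,40)
        for off,sg in((-2,1),(0.,0),):pass
        for k in(-3,3):
            hx,hy=.069+k/1e3,.080+k/1e3
            pts=np.concatenate([[np.array([cx,cy,.021])+ex*hx*sx+ey*hy*u for u in t] for sx in(-1,1)]+[[np.array([cx,cy,.021])+ey*hy*sy+ex*hx*u for u in t] for sy in(-1,1)])
            uv=proj(n,pts).astype(np.float32)
            b=cv2.remap(g,uv[:,:1],uv[:,1:],cv2.INTER_LINEAR)[:,0]
            s+=(-1 if k<0 else 1)*np.minimum(b,160).mean()
        return s
    best=min((minimize(val,[482+i,-421+j,-5.3],method="Nelder-Mead",options=dict(initial_simplex=[[482+i,-421+j,-5.3],[486+i,-421+j,-5.3],[482+i,-417+j,-5.3],[482+i,-421+j,-3.3]])) for i in(-4,0,4) for j in(-4,0,4)),key=lambda r:r.fun)
    return best.x.round(1),best.fun
print("top",fit("top",np.load("top0.npz")["p"])); print("side",fit("side",np.load("side0.npz")["p"]))
p,d=snapshot("side"); q,_=snapshot("top"); 
a=cv2.resize(p[95:185,270:360],(400,400),interpolation=cv2.INTER_CUBIC); b=cv2.resize(q[165:255,400:490],(400,400),interpolation=cv2.INTER_CUBIC)
cv2.imwrite("pics/k6.png",np.hstack([a,b])[...,::-1])
```

```text
t 16.75 tool [ 0.4803 -0.4187  0.1468] yaw 174.72 w 0.0174 F [-0.3  0.3 -5.4]
shift mm [-2.1 -1.9 16.8] turn [ 0.0036 -0.0061  0.0004]
top (array([ 481.2, -424.8,   -5.6]), np.float64(-60.94335174560547))Traceback (most recent call last):
  File "<stdin>", line 22, in <module>
  File "<stdin>", line 20, in fit
  File "<stdin>", line 20, in <genexpr>
    res = _minimize_neldermead(fun, x0, args, callback, bounds=bounds,
                               **options)
    fxr = func(xr)
    fx = function(np.copy(x), *(wrapper_args + args))
  File "<stdin>", line 16, in val
  File "h.py", line 13, in proj
    K,o,Rm=cam(n); q=(np.atleast_2d(P)-o)@Rm; q=q@K.T; return q[:,:2]/q[:,2:]
           ~~~^^^
  File "h.py", line 5, in cam
    m=camera_model(n); o=np.array(m["orientation"]);
ValueError: time passes only in moves, steps and waits
```

```bash
sed -i 's/^def cam(n):/from functools import lru_cache\n@lru_cache\ndef cam(n):/' h.py
python3 - <<'E'
from h import *
from scipy.optimize import minimize
def fit(n,img):
    g=cv2.GaussianBlur(img.min(2).astype(np.float32),(0,0),.7)
    t=np.linspace(-.8,.8,60)
    def edges(v,k):
        cx,cy,a,hx,hy=v[0]/1e3,v[1]/1e3,np.radians(v[2]),(v[3]+k)/1e3,(v[4]+k)/1e3
        ex=np.array([np.cos(a),np.sin(a),0]); ey=np.array([-np.sin(a),np.cos(a),0]); c=np.array([cx,cy,.021])
        pts=np.concatenate([c+ex*hx*s+np.outer(t*hy,ey) for s in(-1,1)]+[c+ey*hy*s+np.outer(t*hx,ex) for s in(-1,1)])
        uv=proj(n,pts).astype(np.float32); return np.minimum(cv2.remap(g,uv[:,:1],uv[:,1:],cv2.INTER_LINEAR)[:,0],160).reshape(4,-1)
    f=lambda v:(edges(v,3)-edges(v,-3)).mean()
    r=min((minimize(f,[482+i,-421+j,-5.3,69,80],method="Nelder-Mead",options=dict(maxiter=600,initial_simplex=np.array([482+i,-421+j,-5.3,69,80])+np.vstack([np.zeros(5),np.diag([4,4,2,3,3])]))) for i in(-3,3) for j in(-3,3)),key=lambda r:r.fun)
    print(n,r.x.round(1),r.fun.round(1),(edges(r.x,3)-edges(r.x,-3)).mean(1).round(0))
fit("top",np.load("top0.npz")["p"]); fit("side",np.load("side0.npz")["p"])
p,d=snapshot("side"); q,_=snapshot("top"); delta([.4822,-.4207,.13],174.7)
a=cv2.resize(p[95:185,270:360],(400,400),interpolation=cv2.INTER_CUBIC); b=cv2.resize(q[165:255,400:490],(400,400),interpolation=cv2.INTER_CUBIC); c=cv2.resize(np.load("top0.npz")["p"][185:245,410:478],(340,300),interpolation=cv2.INTER_CUBIC)
e=cv2.resize(np.load("side0.npz")["p"][130:175,285:340],(367,300),interpolation=cv2.INTER_CUBIC)
v=np.zeros((600,800,3),np.uint8); v[:300,:300]=cv2.resize(a,(300,300)); v[:300,300:600]=cv2.resize(b,(300,300)); v[300:,:340]=c; v[300:,340:707]=e
cv2.imwrite("pics/k6.png",v[...,::-1])
E
```

```text
top [ 482.3 -421.7   -5.6   72.1   83.1] -82.0 [-114.  -90.  -95.  -30.]
side [ 478.1 -420.6   -5.6   71.7   85.6] -49.0 [-85. -55. -37. -19.]
t 16.85 tool [ 0.4806 -0.4189  0.1474] yaw 174.73 w 0.0179 F [-0.9 -0.1 -5.4]
shift mm [-1.8 -1.7 17.3] turn [ 0.0034 -0.0058  0.0005]
```

View pics/k6.png

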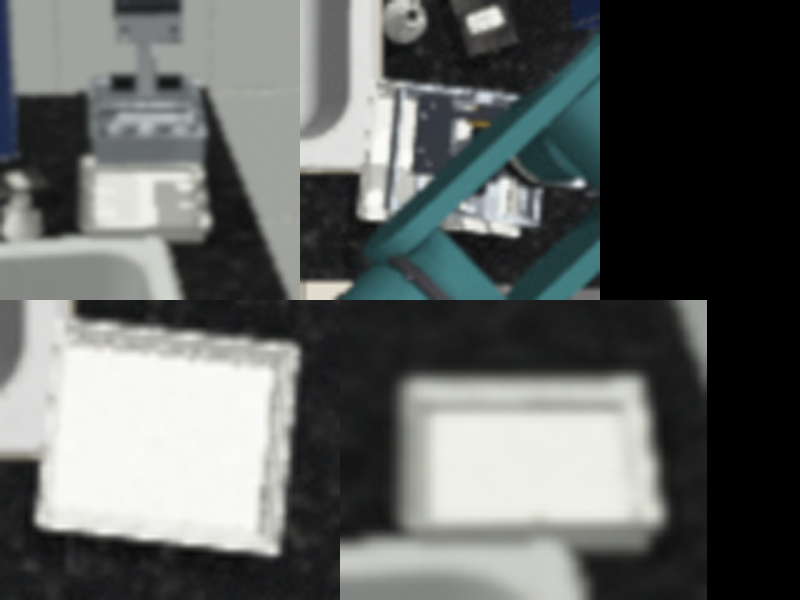

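step_arm(steps=[{"jaw": 0.1, "tx": -0.0008, "ty": -0.0023, "tz": 0.01, "ax": 0.003, "ay": -0.005, "az": 0.003}, {"jaw": 0.1, "tx": -0.0008, "ty": -0.0023, "tz": 0.03, "ax": 0.003, "ay": -0.005, "az": 0.003}, {"jaw": 0.1, "tx": -0.0008, "ty": -0.0023, "tz": 0.05, "ax": 0.003, "ay": -0.005, "az": 0.003}, {"jaw": 0.1, "tx": -0.0008, "ty": -0.0023, "tz": 0.06, "ax": 0.003, "ay": -0.005, "az": 0.003}, {"jaw": 0.1, "tx": -0.0008, "ty": -0.0023, "tz": 0.06, "ax": 0.003, "ay": -0.005, "az": 0.003}])

```text
time: 17.35
tool_pos: [0.48, -0.4201, 0.0855]
ee_rot: [3.139, -0.004, 3.047]
wrist_force: [0.5, -0.1, -5.0]
width: 0.0177
```

Run:
```python
from h import *
t,r=delta([.4815,-.4213,.078],174.5)
print(get_obs()["wrist_torque"])
```

```text
t 17.35 tool [ 0.48   -0.4201  0.0855] yaw 174.56 w 0.0177 F [ 0.5 -0.1 -5. ]
shift mm [-1.6 -1.1  7.5] turn [ 0.0027 -0.0036  0.0011]
[-0.00965331  0.02485794 -0.02144586]
```

step_arm(steps=[{"jaw": 0.1, "tx": -0.002, "ty": -0.0014, "tz": 0.004, "ax": 0.003, "ay": -0.004, "az": 0.001}, {"jaw": 0.1, "tx": -0.002, "ty": -0.0014, "tz": 0.007, "ax": 0.003, "ay": -0.004, "az": 0.001}, {"jaw": 0.1, "tx": -0.002, "ty": -0.0014, "tz": 0.01, "ax": 0.003, "ay": -0.004, "az": 0.001}, {"jaw": 0.1, "tx": -0.002, "ty": -0.0014, "tz": 0.013, "ax": 0.003, "ay": -0.004, "az": 0.001}])

```text
time: 17.75
tool_pos: [0.4821, -0.4219, 0.073]
ee_rot: [-3.141, 0.001, 3.046]
wrist_force: [-0.3, 0.6, -5.6]
width: 0.0179
```

Run:
```python
from h import *
t,r=delta([.4815,-.4213,.068],174.5)
print(get_obs()["wrist_torque"])
```

```text
t 17.75 tool [ 0.4821 -0.4219  0.073 ] yaw 174.50 w 0.0179 F [-0.3  0.6 -5.6]
shift mm [0.7 0.6 5. ] turn [-0.001   0.0013 -0.    ]
[-0.02014642  0.01052326 -0.03911284]
```

Base about 19.5 mm, inside the flare, no contact. Continue down with force checks.

step_arm(steps=[{"jaw": 0.1, "tx": 0.0005, "ty": 0.0005, "tz": 0.002, "ax": 0, "ay": 0, "az": 0}, {"jaw": 0.1, "tx": 0.0005, "ty": 0.0005, "tz": 0.004, "ax": 0, "ay": 0, "az": 0}, {"jaw": 0.1, "tx": 0.0005, "ty": 0.0005, "tz": 0.004, "ax": 0, "ay": 0, "az": 0}])

```text
time: 18.05
tool_pos: [0.4815, -0.4212, 0.0686]
ee_rot: [-3.141, 0.001, 3.046]
wrist_force: [-0.0, -0.5, -5.6]
width: 0.0176
```

Run:
```python
from h import *
t,r=delta([.4815,-.4213,.064],174.5)
print(get_obs()["wrist_torque"])
```

```text
t 18.05 tool [ 0.4815 -0.4212  0.0686] yaw 174.50 w 0.0176 F [-0.  -0.5 -5.6]
shift mm [-0.  -0.1  4.6] turn [-0.0007  0.0008 -0.    ]
[-0.04945566 -0.03116532 -0.03360724]
```

step_arm(steps=[{"jaw": 0.1, "tx": 0, "ty": 0, "tz": 0.0015, "ax": 0, "ay": 0, "az": 0}, {"jaw": 0.1, "tx": 0, "ty": 0, "tz": 0.003, "ax": 0, "ay": 0, "az": 0}, {"jaw": 0.1, "tx": 0, "ty": 0, "tz": 0.0035, "ax": 0, "ay": 0, "az": 0}])

```text
time: 18.35
tool_pos: [0.4814, -0.4211, 0.0648]
ee_rot: [-3.141, 0.001, 3.046]
wrist_force: [-0.6, -0.5, -5.3]
width: 0.0178
```

Run:
```python
from h import *
t,r=delta([.4815,-.4213,.0595],174.5)
print(get_obs()["wrist_torque"])
```

```text
t 18.35 tool [ 0.4814 -0.4211  0.0648] yaw 174.50 w 0.0178 F [-0.6 -0.5 -5.3]
shift mm [-0.1 -0.2  5.3] turn [-0.0004  0.0006  0.    ]
[-0.03097914 -0.05155501 -0.05175696]
```

step_arm(steps=[{"jaw": 0.1, "tx": 0, "ty": 0, "tz": 0.0015, "ax": 0, "ay": 0, "az": 0}, {"jaw": 0.1, "tx": 0, "ty": 0, "tz": 0.003, "ax": 0, "ay": 0, "az": 0}, {"jaw": 0.1, "tx": 0, "ty": 0, "tz": 0.004, "ax": 0, "ay": 0, "az": 0}])

```text
time: 18.65
tool_pos: [0.4813, -0.4211, 0.0606]
ee_rot: [-3.141, 0.0, 3.046]
wrist_force: [-0.6, 0.6, -5.4]
width: 0.0179
```

Run:
```python
from h import *
t,r=delta([.4815,-.4213,.0595],174.5)
print(get_obs()["wrist_torque"])
```

```text
t 18.65 tool [ 0.4813 -0.4211  0.0606] yaw 174.50 w 0.0179 F [-0.6  0.6 -5.4]
shift mm [-0.2 -0.2  1.1] turn [-0.0002  0.0003  0.    ]
[-0.02166449 -0.02755507  0.03306533]
```

step_arm(steps=[{"jaw": 0.1, "tx": 0, "ty": 0, "tz": 0.0006, "ax": 0, "ay": 0, "az": 0}, {"jaw": 0.1, "tx": 0, "ty": 0, "tz": 0.0012, "ax": 0, "ay": 0, "az": 0}, {"jaw": 0.1, "tx": 0, "ty": 0, "tz": 0.0015, "ax": 0, "ay": 0, "az": 0}])

```text
time: 18.95
tool_pos: [0.4813, -0.4211, 0.0598]
ee_rot: [-3.141, 0.0, 3.046]
wrist_force: [-1.3, 0.5, -1.9]
width: 0.0181
```

Run:
```python
from h import *
t,r=delta([.4815,-.4213,.0595],174.5)
print(get_obs()["wrist_torque"])
```

```text
t 18.95 tool [ 0.4813 -0.4211  0.0598] yaw 174.50 w 0.0181 F [-1.3  0.5 -1.9]
shift mm [-0.2 -0.2  0.3] turn [-0.0004  0.0005 -0.    ]
[0.26590572 0.20364953 0.03751059]
```

step_arm(steps=[{"jaw": 0.1, "tx": 0, "ty": 0, "tz": 0.0004, "ax": 0, "ay": 0, "az": 0}, {"jaw": 0.1, "tx": 0, "ty": 0, "tz": 0.0004, "ax": 0, "ay": 0, "az": 0}, {"jaw": 0.25, "tx": 0, "ty": 0, "tz": 0.0002, "ax": 0, "ay": 0, "az": 0}, {"jaw": 0.5, "tx": 0, "ty": 0, "tz": 0, "ax": 0, "ay": 0, "az": 0}, {"jaw": 0.6, "tx": 0, "ty": 0, "tz": 0, "ax": 0, "ay": 0, "az": 0}, {"jaw": 0.6, "tx": 0, "ty": 0, "tz": 0, "ax": 0, "ay": 0, "az": 0}, {"jaw": 0.6, "tx": 0, "ty": 0, "tz": 0, "ax": 0, "ay": 0, "az": 0}])

```text
time: 19.65
tool_pos: [0.4815, -0.4213, 0.0601]
ee_rot: [-3.141, 0.001, 3.046]
wrist_force: [0.5, -0.0, -0.0]
width: 0.0521
```

```bash
python3 -c "from h import *;rel()"
```

```text
t 19.65 y'-728.8 x'163.1 z'-32.2  Fy 0.1 Fx 0.5 Fz -0.0 yaw 174.50 w 0.0521 T [-0.02 -0.02  0.04]
```

step_arm(steps=[{"jaw": 0.6, "tx": 0, "ty": 0, "tz": -0.02, "ax": 0, "ay": 0, "az": 0}, {"jaw": 0.6, "tx": 0, "ty": 0, "tz": -0.05, "ax": 0, "ay": 0, "az": 0}, {"jaw": 0.6, "tx": 0, "ty": 0, "tz": -0.09, "ax": 0, "ay": 0, "az": 0}, {"jaw": 0.6, "tx": 0.04, "ty": 0.02, "tz": -0.13, "ax": 0, "ay": 0, "az": 0}, {"jaw": 0.6, "tx": 0.08, "ty": 0.06, "tz": -0.15, "ax": 0, "ay": 0, "az": 0}, {"jaw": 0.6, "tx": 0.12, "ty": 0.1, "tz": -0.15, "ax": 0, "ay": 0, "az": 0}, {"jaw": 0.6, "tx": 0.15, "ty": 0.14, "tz": -0.15, "ax": 0, "ay": 0, "az": 0}, {"jaw": 0.6, "tx": 0.16, "ty": 0.16, "tz": -0.15, "ax": 0, "ay": 0, "az": 0}])

```text
time: 20.45
tool_pos: [0.3361, -0.2453, 0.2104]
ee_rot: [-3.14, 0.002, 3.044]
wrist_force: [0.7, 0.1, 0.1]
width: 0.0566
```

Run:
```python
from h import *
rel()
Z=[]
for i in range(8): q,d=snapshot("top"); Z.append(np.where(d>0,d,np.nan))
P=cloud("top",np.nanmedian(Z,0)); p,_=snapshot("side")
a=np.radians(-5.5); ex=np.array([np.cos(a),np.sin(a)]); ey=np.array([-np.sin(a),np.cos(a)])
r=P[...,:2]-[.4815,-.4213]; x=r@ex*1e3; y=r@ey*1e3
for yy in range(-70,71,7):
    print("%4d"%yy,*["%4.0f"%(np.median(P[m][:,2])*1e3) if (m:=(abs(x-xx)<5)&(abs(y-yy)<3.5)).any() else "   ." for xx in range(-60,61,10)])
v=np.zeros((600,800,3),np.uint8); f=lambda im,w,h:cv2.resize(im,(w,h),interpolation=cv2.INTER_CUBIC)
v[:300,:400]=f(q[175:250,405:505],400,300); v[:300,400:]=f(p[110:185,265:365],400,300); v[300:,:400]=f(q[165:240,165:265],400,300); v[300:,400:]=f(p[255:380,270:437],400,300)
cv2.imwrite("pics/k7.png",v[...,::-1])
```

```text
t 20.45 y'-593.1 x'-20.4 z'118.1  Fy 0.3 Fx 0.6 Fz 0.1 yaw 174.43 w 0.0566 T [ 0.06 -0.   -0.05]
 -70   16   18   38    .   19   28    .    .    .   39    .    .   15
 -63   40   26   27   24   26   29   27   30   25   29   24   33   40
 -56   28   10    5    7    6    5    6    7    6    7    8   14   41
 -49   20    9    6    5    6    5    6    5    5    5    6   17   18
 -42   37   10    5    6    6    5    5    6    5    6    6   13   40
 -35   38   13   13   13   13   15   12   13   13   14   13   15   29
 -28   39   13   12   12   13   14   13   14   13   12   13   16   41
 -21   20   15   14    .   15   12   10    .   13   12   12   13   38
 -14   28    .    .    .    .    .    .    .    .    .    .   42   15
  -7   41   73   39   75   76   76   76   75    2   76    6   70   18
   0   38   69   38    8   41   75   42   76   76   76   39   54   21
   7   42   71   73   74   76   75   76   74   76   75   72   56   41
  14   40   12   40   14   12   15   66   12   14   69   14   14   16
  21   40   25   31   29    5   30   33    6   27   32   27   12   41
  28   38   23   32   28    6   25   33    7   16   32   28   11   29
  35   18   14   26   22   12   25   27   14   18   28   17   17   41
  42   38    9    8   11   11    9    8   13    9    5   13   15   19
  49   40    6    5    6    6    5    5    6    6    5    6   13   30
  56   40    5    4    5    5    5    5    5    6    1    6    9   30
  63   19    .    .   15    .    9   11    .    .    9    .   28   40
  70   20   31   29   34   27   32   28   28   31   30   31   27   17
```

View pics/k7.png

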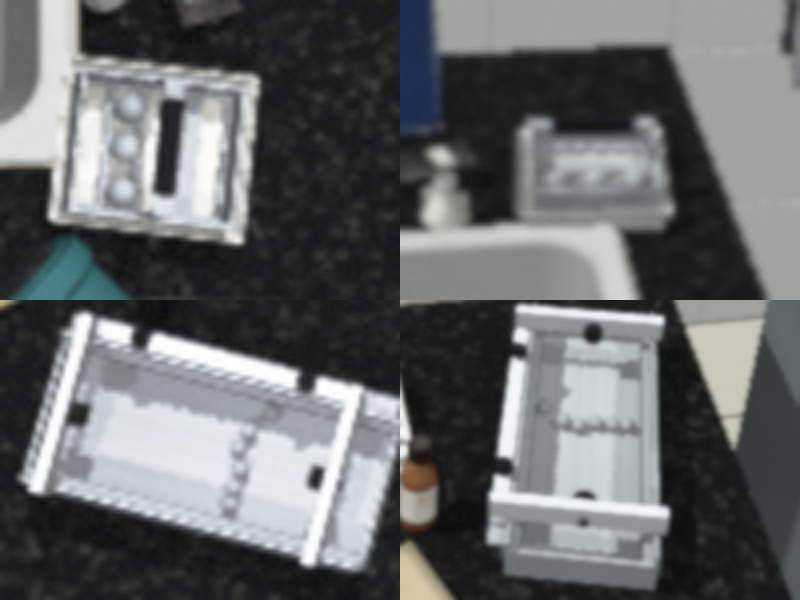

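```bash
python3 -c "from bench import *;print(close_job())"
```

```text
the job is handed in; nothing more can be done
None
```

The job is done and handed in, at about 21 s on the robot's clock. All six small balls are in the catch pan, and the sieve sits in the drip tray with the three large balls in it.

- **Shaking:** I found the +y buffer with a slow touch and took the -y one from the 50 mm travel. Then I made brisk strokes of about 48 mm to just short of or lightly touching each buffer. Wrist force showed no knocks in the readings between strokes (at most about 8 N sideways). On one early stroke it read 5.7 N upward, close to the sieve's whole weight, while the measured height rose only 0.1 mm. I then lowered the grip by up to 0.3 mm for the next strokes.
- **Check before lifting:** I let go once and looked. Heights from the top camera showed the blank plate bare, and the side view showed the three large balls still in their slot.
- **Placing:** The sieve went into the tray without touching the rim, met the floor at the expected height, and was released.
- **Last checks:** In the final pictures the wall tops read about 40 mm at both long sides and the sieve floor 12–15 mm, so it lies flat. The three large balls are in their slot and six small balls show in the pan. The gripper was clear and read practically no force.

**What disagreed:** The two cameras put the tray about 4 mm apart in x. I used a value in between, and the sieve fitted without contact. The networks did not find the small balls reliably, so those checks rest on the depth readings and the pictures. I did not measure the bystanders again at the end; none was touched as far as the forces show.

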